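# Close down the tube-end former and lock its sizing heads away

## Robot

A 6-joint arm with a two-finger parallel gripper is mounted at the origin on the work surface. World frame = base frame: x ahead of the robot, y to its left, z up, the work surface at z = 0. Lengths are in mm, angles in degrees, forces in N, time in s.
With the tool pointing down it reaches from about 350 to 850 mm from the base axis. Payload 8.1 kg.
Tool frame: the origin (TCP) lies midway between the tips of the shut fingers; the grasp point (between the pads) lies 19 mm behind it; z points along the fingers, y is the line along which they close (so a half turn about z gives the same grasp; the last joint's range is limited). The gripper opens to 85 mm and grips with 20 to 120 N. Pads are 22 mm wide; open, the fingers measure 114 mm over their backs; the gripper's body (76 mm by 85 mm) begins 54 mm behind the grasp point. The pads swing forward as they close: fully open they stand 13 mm farther back than shut.
Start: joints at [-72.33, 7.471, 85.268, -0, 87.261, -4.893], TCP at [230.24, -554.071, 231.292] pointing down, gripper open.
Joint ranges: [-169.43, 169.43], [-51.17, 129.36], [1.28, 143.12], [-76.62, 256.62], [0, 156.53], [-152.29, 152.29]. Speed limits (degrees/s): [136.94, 136.94, 159.86, 180, 180, 180].

## Interface

Orientations are given as [roll, pitch, yaw] about the fixed x, y, z axes, in that order (R = Rz(yaw) Ry(pitch) Rx(roll)).
In Python, from bench import sensors, optics, r gives the robot as it stands.
- The arm moves only by the tool apply_moves, never from a script. Its argument "targets" is a list of rows, each a list of 7 numbers: the shift along the tool's x, y, z in mm, then the turn, a rotation vector about the tool's x, y, z in rad, then the closure, from 0 (fully open) to 1 (shut). In form: [[x, y, z, wx, wy, wz, claw], ...]. A call has 1 to 20 rows; each row shifts and turns the commanded pose from where the row before left it, along the tool's axes as they then stand; what a row does not reach is not made up. A row lasts 1/8 s, in which the tool goes at most 62.5 mm and 10.7 degrees, less where a joint would pass 70% of its speed; a pose out of reach is approached as far as the arm can. A call is refused whole if a number of a shift passes 62.5 or a number of a turn 0.188, either way. A call with a gripper value outside its range is refused whole. The fingers move at their own pace and stop on an object; "force" is the grip in N (left out, the last holds). Time passes only in rows, so rows that do not move let the fingers close. It gives the time, the measured TCP pose, the force, the opening and the grip force at its end, in the units of the state.
- sensors.sense(): the state, without advancing time (a new reading comes with each control period).
- optics.snapshot(name): name is "side" or "top"; returns the picture (400x640x3 uint8, red, green, blue); there is no depth.
- optics.get_calibration(name): a dict with "camera_matrix" (3x3 intrinsics, pixels), "dist_coeffs" ([k1, k2, p1, p2, k3] as OpenCV has them; the pictures are not rectified), "pose" (4x4, takes a point from camera to world coordinates). Camera axes: x right, y down, z forward; pixel columns grow to the right and rows downward; lengths in mm; the calibration is good to about 2 mm. A picture is of the moment at which its call begins. get_calibration takes no time and is no camera call.
- r.hand_in(): hands the job in; it is judged then, once.
The state is a dict: "time": time; "joint_pos": joint angles; "qd": joint speeds; "joint_efforts": joint torques, N m; "tool_pos": TCP position; "tcp_rot": TCP orientation; "ft_force": force on the tool from outside, world axes, zero at the start; "wrist_torque": the same for the moment, N m; "finger_gap": finger opening in mm; "grip_force": force on a finger pad.
Only numpy, scipy, OpenCV 4.12 (cv2) and the standard library are available. Lean on these libraries where they do the work, as an engineer would, in place of code of your own. Each camera call takes 0.05 s, during which the arm holds its last target. There are 200 camera calls.

## Task

Close down the tube-end former: first turn its speed dial fully anticlockwise to off, and only then slide the size selector all the way to its stop at the green-marked end. Put every sizing head that is out on the bench upright into the rack slot of its own colour - the rack's lock bar has to be slid open by its orange grip for that - and finish with the lock bar slid fully home again, against its stop at the red stripe. Leave the other things on the bench where they are.

Things in the scene. Friction and masses are not known exactly. Their poses are not given: they have to be found in the camera images.
- rack: Low plywood storage rack, fixed, with four square open slots in two rows of two. Origin: underside, at the centre of the four; slot centres at x, y = +-47 mm in its axes. Slots: 60 mm square inside, floor 12 mm and wall tops 30 mm above the bench; the walls between them are 34 mm wide. Outline x -85 to 85 mm, y -85 to 161 mm.
- rack_lock (a joint): Rack's lock bar, m: slides along the rack's y, above its middle wall, with 14 mm wide tines across the slots, 32 to 38 mm above the bench. 0 = locked, stop at the red stripe: a tine covers the strip 17 to 31 mm to the +y side of each slot's centre, over a head's rim, so heads can neither go in nor out. 0.030 = fully open, stop at the white stripe: tines over the walls. About 2 N; stays put.
- lock_grip (a point): On the lock bar's orange upright grip (24 mm along x, 16 mm along y, top 80 mm above the bench), on its vertical centre line, 80 mm above the bench (the middle of its top). Moves with the bar; axes as the rack's. The grip stands free above 38 mm over the bench, at the +y end of the rack.
- console: Control console of the tube-end former: blue box 150 x 190 x 50 mm high (x, y, z), fixed to the bench. Origin: centre of its underside. On top: the speed dial at x = -22, y = -35 mm and the size slide's 40 mm wide track along y at x = 47 mm.
- dial (a joint): Speed dial on the console's top, in rad: grows as it is turned clockwise seen from above; 0 = off, its anticlockwise end stop (white pointer line towards the console's -x, at the red mark). Range 0 to 4.2. Turns with about 0.03 N m, stays where it is left.
- dial_grip (a point): On the dial's axis at the height to grip, 87 mm above the bench. The black dial is a disc 44 mm across with an upright bar grip 42 mm long and 14 mm thick, from 64 to 94 mm above the bench. The point turns with the dial: its x axis lies along the bar, y across its thickness.
- size_slide (a joint): Size slide on the console, in m: 0 = largest size, 0.090 = smallest size, its end stop at the green-marked end of the track, towards the console's +y. Needs about 2 N, stays where it is left.
- size_slide_top (a point): Middle of the top of the size slide's black block grip (28 mm along x, 20 mm along y, 40 mm high, top 104.5 mm above the bench; free above 64.5 mm). Moves with the slide; axes as the console's.
- head_red: Loose red sizing head, 0.2 kg: a heavy steel cone 14 mm high, 36 mm across at the foot and 51 mm at its rim, with an upright red round grip 22 mm in diameter and 46 mm long above it (60 mm in all). Stands on its narrow foot and rights itself if tipped. Origin: centre of the foot, z up along the grip.
- slot_red (a point): The red slot of the rack: centre of its floor pad, which is red (a red strip also lies on the wall at its -y side). Height 12 mm above the bench; axes as the rack's. A head standing in it has its origin within a few mm of this point.
- head_blue: Loose blue sizing head, 0.2 kg: a heavy steel cone 14 mm high, 36 mm across at the foot and 51 mm at its rim, with an upright blue round grip 22 mm in diameter and 46 mm long above it (60 mm in all). Stands on its narrow foot and rights itself if tipped. Origin: centre of the foot, z up along the grip.
- slot_blue (a point): The blue slot of the rack: centre of its floor pad, which is blue (a blue strip also lies on the wall at its -y side). Height 12 mm above the bench; axes as the rack's. A head standing in it has its origin within a few mm of this point.
- head_yellow: Loose yellow sizing head, 0.2 kg: a heavy steel cone 14 mm high, 36 mm across at the foot and 51 mm at its rim, with an upright yellow round grip 22 mm in diameter and 46 mm long above it (60 mm in all). Stands on its narrow foot and rights itself if tipped. Origin: centre of the foot, z up along the grip.
- slot_yellow (a point): The yellow slot of the rack: centre of its floor pad, which is yellow (a yellow strip also lies on the wall at its -y side). Height 12 mm above the bench; axes as the rack's. A head standing in it has its origin within a few mm of this point.
- head_green: Loose green sizing head, 0.2 kg: a heavy steel cone 14 mm high, 36 mm across at the foot and 51 mm at its rim, with an upright green round grip 22 mm in diameter and 46 mm long above it (60 mm in all). Stands on its narrow foot and rights itself if tipped. Origin: centre of the foot, z up along the grip.
- slot_green (a point): The green slot of the rack: centre of its floor pad, which is green (a green strip also lies on the wall at its -y side). Height 12 mm above the bench; axes as the rack's. A head standing in it has its origin within a few mm of this point.
- tape_roll: Bystander, loose, to be left alone: white tape roll, 52 mm across, 20 mm high. Origin: about the middle of its underside.
- elbow: Bystander, loose, to be left alone: brass pipe elbow, about 50 x 35 x 30 mm. Origin: about the middle of its underside.
- sealant: Bystander, loose, to be left alone: jar with a black cap, 56 mm across, 75 mm high. Origin: about the middle of its underside.
- carton: Bystander, loose, to be left alone: red carton 80 x 120 x 50 mm high. Origin: about the middle of its underside.
- coupling: Bystander, loose, to be left alone: copper tube coupling, 40 mm across, 36 mm high. Origin: about the middle of its underside.
- tape_measure: Bystander, loose, to be left alone: black tape measure 70 x 42 x 60 mm high. Origin: about the middle of its underside.
- bushing: Bystander, loose, to be left alone: brass bushing, 38 mm across, 26 mm high. Origin: about the middle of its underside.
Mind the look-alikes: they are no part of the job. Leave any pink, purple or turquoise look-alike of the head_yellow alone.

How it is judged (in metres and radians):
On the way, in this order (a step that is already met when the one before it is completed fails the run):
1. the speed dial is turned fully anticlockwise, to off (value of joint dial below 0.06 rad), for 0.2 s.
2. after that, the size slide is at its stop at the green-marked end (value of joint size_slide above 0.087 m), for 0.2 s.
At the end, for the whole second after the job is handed in: The dial is within 0.06 rad of off, the size slide within 3 mm of its green-end stop, the lock bar within 3 mm of its locked stop, and every head present stands upright (within 0.12 rad) and at rest in the slot of its own colour, its foot's centre within 11 mm of the centre of the slot's floor (value of joint dial below 0.06 rad and value of joint size_slide above 0.087 m and value of joint rack_lock below 0.003 m and distance between head_red and slot_red below 0.011 m and angle between each of head_red, head_blue, head_yellow, head_green's own z axis and vertical below 0.12 rad and linear speed of each of head_red, head_blue, head_yellow, head_green below 0.02 m/s and distance between head_blue and slot_blue below 0.011 m and distance between head_yellow and slot_yellow below 0.011 m and distance between head_green and slot_green below 0.011 m); the robot touches nothing.
It fails at once if a bystander is moved by more than 50 mm (distance of any of tape_roll, elbow, sealant, carton, coupling, tape_measure, bushing from where it was at the start of the episode above 0.05 m).
Of head_red, head_blue, head_yellow, head_green only 3 to 4 are there at a start; the rules pass over those that are not, and their reading is None.
At some moment in a run one of head_red, head_blue, head_yellow, head_green may be knocked a few centimetres aside while the robot is not near it.
Once in a run the grip may slacken for a moment while it holds something.
It also fails if it takes over 208 s, if anything falls off the work surface, if the arm or the gripper's body presses on something with over 40 N, if the wrist force passes 120 N, or if a joint passes its speed limit or range.

## Working session

There is one attempt and no reset: what is moved stays moved. The work goes in short steps, Python scripts to look and compute and a tool call to move; the robot and the scene stay as the last step left them, time stands still between calls to the robot, and variables do not carry over. Pictures are saved under pics/ and viewed, at most 14 in all, crops included, and the job is handed in when it is done.

Besides the shell and the picture viewer there is one more tool, called after "Emit:" as name(argument=value, ...), one argument or row to a line, values as JSON. apply_moves: Moves the arm, as the interface text tells. Its arguments: {"type":"object","properties":{"targets":{"type":"array"},"force":{"type":"number"}},"required":["targets"]}

```bash
mkdir -p pics; ls; cat > h.py <<'E'
import numpy as np, cv2
from bench import sensors, optics, r
from scipy.spatial.transform import Rotation as R
def snap(n,f=None):
    im=optics.snapshot(n)
    if f: cv2.imwrite(f'pics/{f}.png',im[:,:,::-1])
    return im
def cal(n):
    c=optics.get_calibration(n); return np.array(c['camera_matrix']),np.array(c['dist_coeffs']),np.array(c['pose'])
def p2w(n,uv,z):
    K,d,P=cal(n); q=cv2.undistortPoints(np.array(uv,float).reshape(-1,1,2),K,d)[:,0]
    D=np.c_[q,np.ones(len(q))]@P[:3,:3].T; o=P[:3,3]
    return o+D*((z-o[2])/D[:,2])[:,None]
def w2p(n,X):
    K,d,P=cal(n); T=np.linalg.inv(P)
    return cv2.projectPoints(np.array(X,float).reshape(-1,1,3),cv2.Rodrigues(T[:3,:3])[0],T[:3,3],K,d)[0][:,0]
E
python3 - <<'E'
from h import *
snap('top','t0');snap('side','s0')
s=sensors.sense();print(s)
for n in('top','side'): print(cal(n)[2].round(2),cal(n)[0])
E
```

```text
pics
{'time': 0.1, 'joint_pos': array([-7.23306896e+01,  7.51240492e+00,  8.53238776e+01,  9.63334254e-04,
        8.72613678e+01, -4.89285568e+00]), 'qd': array([-0.04605568,  0.05825484, -0.06111355, -0.01583349,  0.00642438,
       -0.00732718]), 'joint_efforts': array([ 1.62932389e-03, -5.70950139e+01, -5.01942158e+01, -3.18753041e-05,
        8.10801052e-03, -6.90482329e-05]), 'tool_pos': array([ 230.0872059 , -553.58794735,  230.32436964]), 'tcp_rot': array([-1.79902788e+02, -9.28750710e-03,  2.25621114e+01]), 'ft_force': array([ 0.05962513, -0.17334085, -0.09659716]), 'wrist_torque': array([-0.01290149,  0.00012803,  0.02967272]), 'grip_force': 0.0, 'finger_gap': 85.68626191680085}
[[-3.00000e-02 -9.80000e-01  1.80000e-01  3.89170e+02]
 [-1.00000e+00  3.00000e-02 -0.00000e+00 -4.75900e+01]
 [-0.00000e+00 -1.80000e-01 -9.80000e-01  1.11534e+03]
 [ 0.00000e+00  0.00000e+00  0.00000e+00  1.00000e+00]] [[363.02376685   0.         316.20329358]
 [  0.         363.02376685 199.67342676]
 [  0.           0.           1.        ]]
[[ 8.10000e-01 -2.90000e-01  5.10000e-01 -2.91280e+02]
 [-5.90000e-01 -4.10000e-01  7.00000e-01 -1.20597e+03]
 [ 1.00000e-02 -8.70000e-01 -5.00000e-01  9.20510e+02]
 [ 0.00000e+00  0.00000e+00  0.00000e+00  1.00000e+00]] [[484.33699544   0.         315.15972303]
 [  0.         484.33699544 200.33506925]
 [  0.           0.           1.        ]]
```

View pics/t0.png

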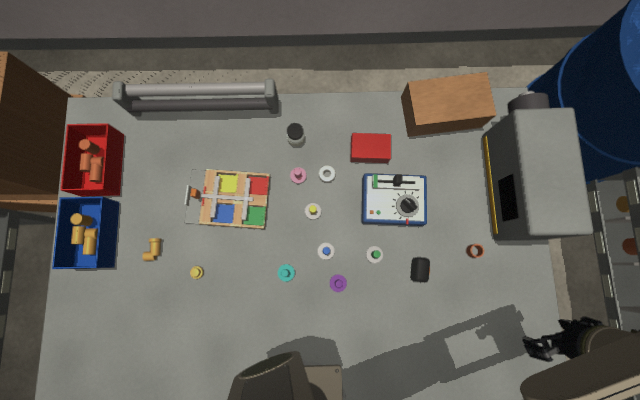

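View pics/s0.png

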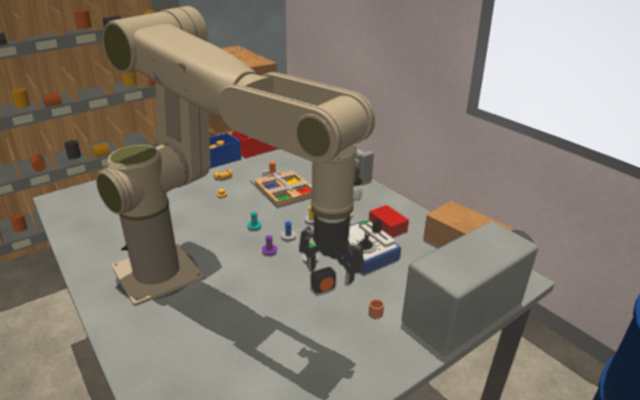

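The top view shows yellow (313,211), blue (326,251) and green (375,254) heads. The look-alikes are pink (298,175), turquoise (287,272) and purple (338,283). White tape roll is at (327,173) and brass bushing at (196,272). No red head is visible. I'll confirm with an enlarged crop.

```bash
python3 - <<'E'
from h import *
im=cv2.imread('pics/t0.png')
cv2.imwrite('pics/c1.png',cv2.resize(im[160:295,180:345],None,fx=4.4,fy=4.4,interpolation=cv2.INTER_CUBIC))
cv2.imwrite('pics/c2.png',cv2.resize(im[165:275,355:435],None,fx=5.4,fy=5.4,interpolation=cv2.INTER_CUBIC))
E
```

```text
(no output)
```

View pics/c1.png

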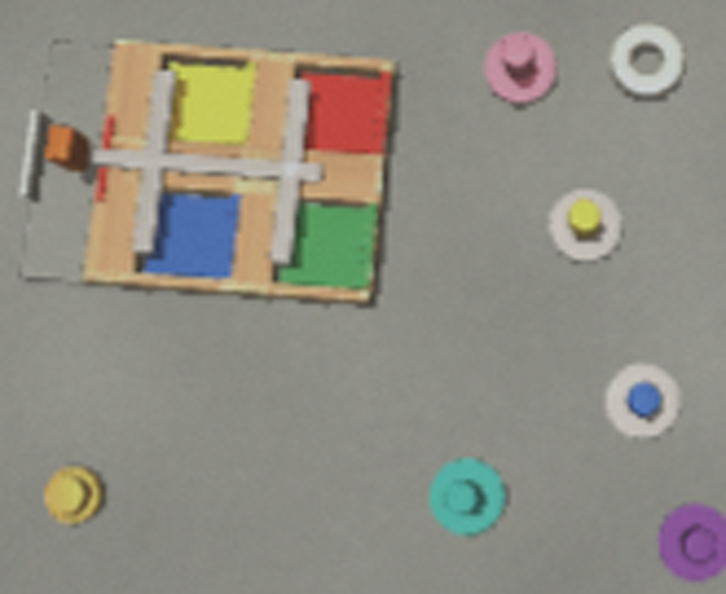

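View pics/c2.png

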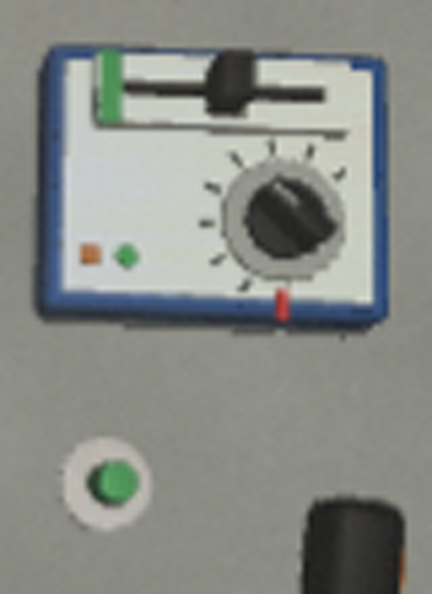

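The crops show that yellow, blue and green are the true heads (steel cone, coloured grip); pink, purple and turquoise are coloured all over. The lock bar is at the red stripe. The size slide is mid-track, and the dial pointer is near (280,185) of crop 2. Next I'll make rectified views for measuring.

```bash
cat >> h.py <<'E'
def ortho(im,n,x0,x1,y0,y1,z,s=2):  # row0 = x1, col0 = y1 (image like top cam)
    xs=np.arange(x1,x0,-1/s); ys=np.arange(y1,y0,-1/s)
    g=np.stack(np.meshgrid(xs,ys,indexing='ij'),-1)
    X=np.c_[g.reshape(-1,2),np.full(g.size//2,z)]
    m=w2p(n,X).reshape(g.shape).astype(np.float32)
    return cv2.remap(im,m[...,0],m[...,1],cv2.INTER_CUBIC)
E
python3 - <<'E'
from h import *
im=cv2.imread('pics/t0.png')
print(p2w('top',[[395,200],[407,206]],50)[:, :2], p2w('top',[[235,200]],30))
c=p2w('top',[[395,200]],50)[0]
a=ortho(im,'top',c[0]-100,c[0]+100,c[1]-120,c[1]+120,50,3.2)
cv2.imwrite('pics/oc.png',a[:600]); print(c)
c=p2w('top',[[228,199]],30)[0];print(c)
cv2.imwrite('pics/or.png',ortho(im,'top',c[0]-110,c[0]+110,c[1]-150,c[1]+150,30,2.6))
hsv=cv2.cvtColor(im,cv2.COLOR_BGR2HSV)
for n,u,v,lo,hi in (('y',313,211,(22,110,80),(34,255,255)),('b',326,251,(100,110,60),(125,255,255)),('g',375,254,(55,90,40),(85,255,255))):
    m=cv2.inRange(hsv[v-10:v+10,u-10:u+10],lo,hi); ys,xs=np.nonzero(m); q=(xs.mean()+u-10,ys.mean()+v-10)
    # steel rim: bright low-sat
    h=hsv[v-14:v+14,u-14:u+14]; k=((h[...,2]>165)|0).astype(np.uint8)
    k[4:24,4:24]|=(m>0).astype(np.uint8)
    yy,xx=np.nonzero(k); (cx,cy),rad=cv2.minEnclosingCircle(np.c_[xx,yy].astype(np.float32))
    print(n,len(xs),'grip',p2w('top',[q],55)[0,:2].round(1),'rim',p2w('top',[(cx+u-14,cy+v-14)],14)[0,:2].round(1),rad,(xx.min(),xx.max(),yy.min(),yy.max()))
E
```

```text
[[ 574.55019712 -284.92305989]
 [ 555.58489195 -319.23651008]] [[590.44357837 195.82604173  30.        ]]
[ 574.55019712 -284.92305989   50.        ]
[594.07213138 217.0592854   30.        ]
y 42 grip [551.9 -38.9] rim [554.6 -38.4] 7.905794143676758 (np.int64(6), np.int64(21), np.int64(6), np.int64(21))
b 35 grip [430.7 -74.4] rim [431.9 -74.3] 8.392248153686523 (np.int64(6), np.int64(21), np.int64(6), np.int64(21))
g 39 grip [ 417.3 -218.9] rim [ 418.  -220.4] 8.25891399383545 (np.int64(6), np.int64(21), np.int64(6), np.int64(22))
```

View pics/oc.png

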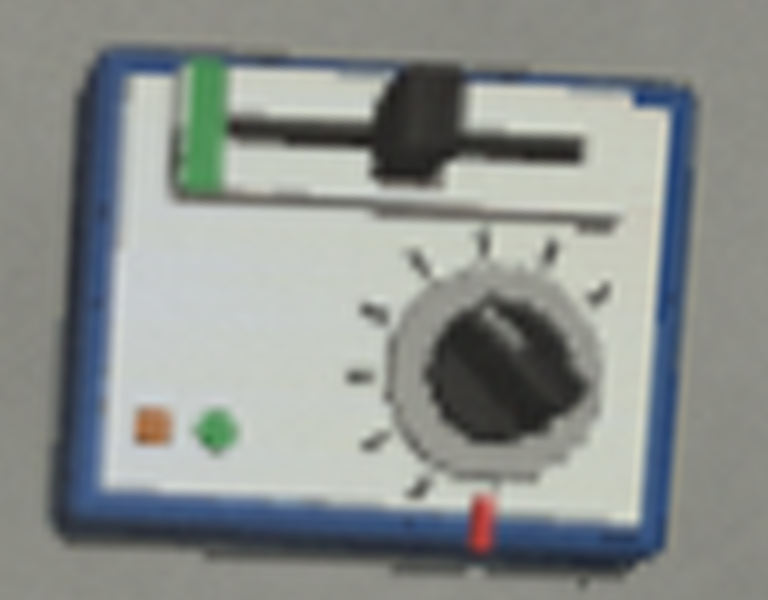

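View pics/or.png

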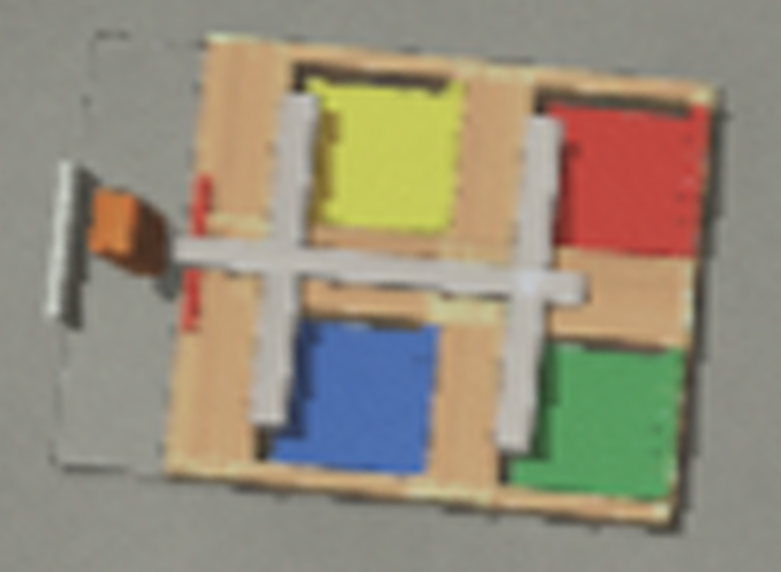

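The pictures give these measurements:
- **Console:** centre about (581,-285), yaw -3.6°. Its dial is at about (557,-318), and the pointer bar lies at about 43° in world axes, so the dial is at about 2.3 rad. The slide block is near (630,-288), about 45 mm from its stop.
- **Rack:** centre about (595,184), yaw -5.4°. The lock grip is at about (607,306).
- **Heads:** yellow (553,-38.5), blue (431,-74), green (418,-220).

I start with the dial.

```bash
cat >> h.py <<'E'
def plan(x,y,z,yaw=None,step=45):
    s=sensors.sense(); p=s['tool_pos']; rot=R.from_euler('xyz',s['tcp_rot'],degrees=True)
    y0=s['tcp_rot'][2]; 
    if yaw is None: yaw=y0
    G=R.from_euler('xyz',[180,0,yaw],degrees=True)
    d=G.inv().apply(np.array([x,y,z])-p); n=int(np.ceil(np.linalg.norm(d)/step))
    dy=(yaw-y0+180)%360-180
    w=(rot.inv()*G).as_rotvec(); k=int(np.ceil(np.abs(w).max()/.18))
    print('t',s['time'],'pos',p.round(1),'rpy',s['tcp_rot'].round(1),'gap',round(s['finger_gap'],1))
    print('rot total',w.round(3),k,'rows of',(w/max(k,1)).round(4),'| shift',d.round(1),n,'rows of',(d/max(n,1)).round(1))
E
python3 -c "
from h import *
plan(557,-318,150,43)"
```

```text
t 0.1 pos [ 230.1 -553.6  230.3] rpy [-179.9   -0.    22.6] gap 85.7
rot total [-0.002 -0.    -0.357] 2 rows of [-0.0008 -0.0002 -0.1784] | shift [399.8  50.7  80.3] 10 rows of [40.   5.1  8. ]
```

Emit:
apply_moves(
  targets=[
    [0,0,0,0,0,-0.178,0.4],
    [0,0,0,0,0,-0.178,0.4],
    [40,5,8,0,0,0,0.4],
    [40,5,8,0,0,0,0.4],
    [40,5,8,0,0,0,0.4],
    [40,5,8,0,0,0,0.4],
    [40,5,8,0,0,0,0.4],
    [40,5,8,0,0,0,0.4],
    [40,5,8,0,0,0,0.4],
    [40,5,8,0,0,0,0.4],
    [40,5,8,0,0,0,0.4],
    [40,5,8,0,0,0,0.4],
    [0,0,0,0,0,0,0.4],
    [0,0,0,0,0,0,0.4],
  ],
  force=30,
)

```text
time: 1.85
tool_pos: [556.5, -318.1, 150.8]
tcp_rot: [-179.9, 0.0, 43.0]
ft_force: [-0.4, -0.4, 0.0]
finger_gap: 51.0
grip_force: 0.0
```

```bash
python3 -c "
from h import *
plan(557,-318,69,43)
im=snap('top');s=snap('side')
b=im[160:290,180:440];c=s[130:330,180:460]
o=np.vstack([cv2.resize(b,(600,300),interpolation=2),cv2.resize(c,(420,300),interpolation=2)[:,:420] if 0 else np.hstack([cv2.resize(c,(420,300),interpolation=2),np.zeros((300,180,3),np.uint8)])])
cv2.imwrite('pics/m1.png',o[:,:,::-1])"
```

```text
t 1.85 pos [ 556.5 -318.1  150.8] rpy [-179.9    0.    43. ] gap 51.0
rot total [-0.001  0.001 -0.   ] 1 rows of [-0.001   0.0007 -0.0002] | shift [ 0.4  0.3 81.8] 2 rows of [ 0.2  0.1 40.9]
```

View pics/m1.png

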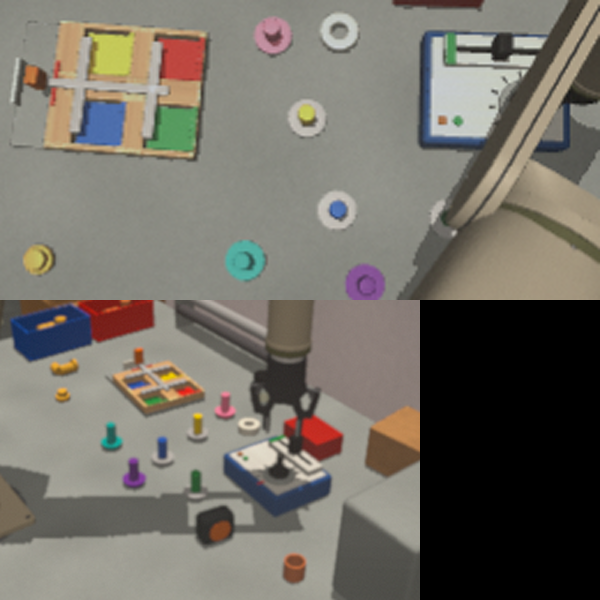

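The tool is above the dial and clear of the slide, and the side view (gripper at about (285,390)) shows no red head. I descend and grip the bar.

Emit:
apply_moves(
  targets=[
    [0,0,30,0,0,0,0.4],
    [0,0,30,0,0,0,0.4],
    [0,0,20,0,0,0,0.4],
    [0,0,0,0,0,0,0.4],
    [0,0,0,0,0,0,0.9],
    [0,0,0,0,0,0,0.9],
    [0,0,0,0,0,0,0.9],
    [0,0,0,0,0,0,0.9],
    [0,0,0,0,0,0,0.9],
    [0,0,0,0,0,0,0.9],
  ],
  force=30,
)

```text
time: 3.2
tool_pos: [557.2, -317.6, 73.3]
tcp_rot: [-180.0, -0.0, 43.0]
ft_force: [-6.4, 5.3, 8.8]
finger_gap: 13.4
grip_force: 30.7
```

Emit:
apply_moves(
  targets=[
    [0,0,-2,0,0,0,0.9],
    [0,0,0,0,0,-0.18,0.9],
    [0,0,0,0,0,-0.18,0.9],
    [0,0,0,0,0,-0.18,0.9],
    [0,0,0,0,0,-0.18,0.9],
    [0,0,0,0,0,-0.18,0.9],
    [0,0,0,0,0,-0.18,0.9],
    [0,0,0,0,0,-0.18,0.9],
    [0,0,0,0,0,-0.18,0.9],
    [0,0,0,0,0,-0.18,0.9],
    [0,0,0,0,0,-0.18,0.9],
    [0,0,0,0,0,-0.18,0.9],
    [0,0,0,0,0,-0.15,0.9],
    [0,0,0,0,0,0,0.9],
  ],
)

```text
time: 4.95
tool_pos: [555.5, -317.8, 73.3]
tcp_rot: [180.0, -0.2, 165.1]
ft_force: [-9.1, 3.3, 3.1]
finger_gap: 13.1
grip_force: 31.4
```

```bash
python3 -c "
from h import *
s=sensors.sense();print(s['wrist_torque'],s['ft_force'],s['joint_pos'])"
```

```text
[0.57010198 1.38091654 0.05424566] [-9.07686535  3.29405698  3.05085407] [-3.43311873e+01  2.06195123e+01  8.69092241e+01 -5.93215032e-02
  7.26632476e+01 -1.09436794e+02]
```

Emit:
apply_moves(
  targets=[
    [0,0,0,0,0,-0.06,0.9],
    [0,0,0,0,0,-0.06,0.9],
    [0,0,0,0,0,-0.06,0.9],
    [0,0,0,0,0,-0.06,0.9],
    [0,0,0,0,0,0,0.9],
  ],
)

```text
time: 5.58
tool_pos: [555.4, -318.0, 73.4]
tcp_rot: [179.9, -0.2, 178.7]
ft_force: [-9.7, 2.2, 2.8]
finger_gap: 13.7
grip_force: 43.4
```

```bash
python3 -c "
from h import *
s=sensors.sense();print(s['wrist_torque'],s['ft_force'],s['joint_pos'])"
```

```text
[ 0.45198818  1.58558809 -1.0936023 ] [-9.65981388  2.18583721  2.75117064] [-3.43547614e+01  2.06196150e+01  8.69056534e+01 -5.49984981e-02
  7.26644037e+01 -1.23041838e+02]
```

The wrist moment about z has risen to 1.1 N m, so the dial is at its stop. Release, lift and look.

Emit:
apply_moves(
  targets=[
    [0,0,0,0,0,0,0.9],
    [0,0,0,0,0,0,0.9],
    [0,0,0,0,0,0,0.5],
    [0,0,0,0,0,0,0.5],
    [0,0,0,0,0,0,0.5],
    [0,0,-30,0,0,0,0.5],
    [0,0,-40,0,0,0,0.5],
    [0,0,-40,0,0,0,0.5],
    [60,0,-20,0,0,0,0.5],
    [60,0,0,0,0,0,0.5],
    [60,0,0,0,0,0,0.5],
    [0,0,0,0,0,0,0.5],
  ],
)

```text
time: 7.08
tool_pos: [374.4, -313.6, 202.4]
tcp_rot: [180.0, -0.1, 178.6]
ft_force: [0.6, 0.1, 0.4]
finger_gap: 42.6
grip_force: 0.0
```

```bash
python3 -c "
from h import *
im=snap('top','t2');c=p2w('top',[[395,200]],50)[0]
cv2.imwrite('pics/oc2.png',ortho(im,'top',c[0]-100,c[0]+100,c[1]-120,c[1]+120,50,3)[:,:,::-1])
plan(631,-288,140,176.4)"
```

```text
t 7.125 pos [ 376.6 -314.2  203.3] rpy [-180.     0.   178.6] gap 42.6
rot total [-0.001  0.001  0.039] 1 rows of [-0.0007  0.0008  0.0391] | shift [-252.3   42.1   63.3] 6 rows of [-42.1   7.   10.6]
```

View pics/oc2.png

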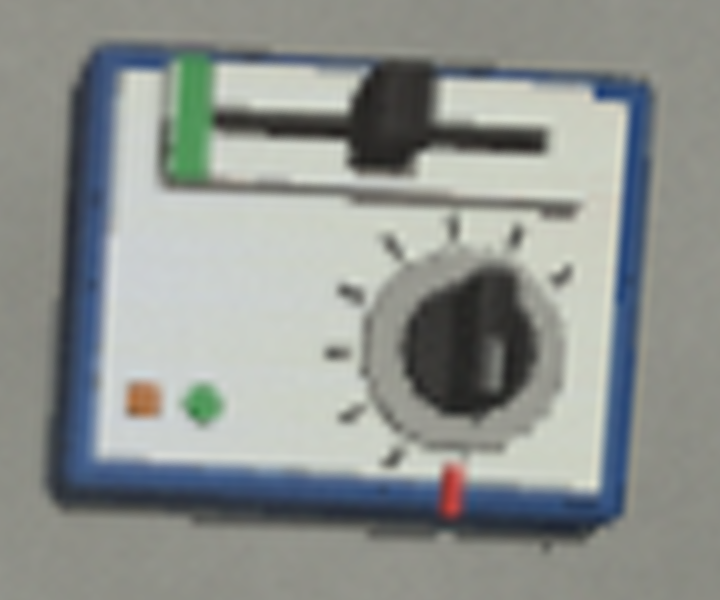

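The pointer (492,365) now points at the red mark with the bar along console x, so the dial is off. The slide block top is at about (407,78), roughly (631,-288) in world coordinates. Next is the slide.

Emit:
apply_moves(
  targets=[
    [0,0,0,0,0,0.039,0.45],
    [-42,7,10,0,0,0,0.45],
    [-42,7,10,0,0,0,0.45],
    [-42,7,10,0,0,0,0.45],
    [-42,7,10,0,0,0,0.45],
    [-42,7,10,0,0,0,0.45],
    [-42,7,10,0,0,0,0.45],
    [0,0,0,0,0,0,0.45],
    [0,0,30,0,0,0,0.45],
    [0,0,30,0,0,0,0.45],
    [0,0,0,0,0,0,0.45],
    [0,0,0,0,0,0,0.9],
    [0,0,0,0,0,0,0.9],
    [0,0,0,0,0,0,0.9],
    [0,0,0,0,0,0,0.9],
  ],
)

```text
time: 9.0
tool_pos: [633.2, -288.2, 85.6]
tcp_rot: [-179.9, 0.2, 176.5]
ft_force: [-1.0, 0.8, 5.9]
finger_gap: 19.0
grip_force: 33.5
```

Emit:
apply_moves(
  targets=[
    [0,10,0,0,0,0,0.9],
    [0,10,0,0,0,0,0.9],
    [0,10,0,0,0,0,0.9],
    [0,8,0,0,0,0,0.9],
    [0,3,0,0,0,0,0.9],
    [0,2,0,0,0,0,0.9],
    [0,0,0,0,0,0,0.9],
  ],
)

```text
time: 9.88
tool_pos: [636.0, -245.1, 85.6]
tcp_rot: [-179.9, 0.2, 176.5]
ft_force: [-0.4, -0.4, 7.0]
finger_gap: 19.4
grip_force: 33.6
```

Emit:
apply_moves(
  targets=[
    [0,2,0,0,0,0,0.9],
    [0,2,0,0,0,0,0.9],
    [0,2,0,0,0,0,0.9],
    [0,0,0,0,0,0,0.9],
  ],
)

```text
time: 10.38
tool_pos: [636.1, -242.9, 85.6]
tcp_rot: [-179.6, 0.3, 176.4]
ft_force: [0.8, -14.7, 2.3]
finger_gap: 19.5
grip_force: 33.0
```

At the stop (14.7 N against it). I hold, release and lift, then turn to yaw 84.6° for the lock grip.

Emit:
apply_moves(
  targets=[
    [0,0,0,0,0,0,0.9],
    [0,0,0,0,0,0,0.9],
    [0,0,0,0,0,0,0.5],
    [0,0,0,0,0,0,0.5],
    [0,0,0,0,0,0,0.5],
    [0,0,-40,0,0,0,0.4],
    [0,0,-40,0,0,0,0.4],
    [0,0,-20,0,0,0.178,0.4],
    [0,0,0,0,0,0.178,0.4],
    [0,0,0,0,0,0.178,0.4],
    [0,0,0,0,0,0.178,0.4],
    [0,0,0,0,0,0.178,0.4],
    [0,0,0,0,0,0.178,0.4],
    [0,0,0,0,0,0.178,0.4],
    [0,0,0,0,0,0.178,0.4],
    [0,0,0,0,0,0.178,0.4],
    [0,0,0,0,0,0,0.4],
  ],
)

```text
time: 12.5
tool_pos: [634.8, -238.2, 182.8]
tcp_rot: [-180.0, -0.0, 84.8]
ft_force: [0.8, 0.4, 0.1]
finger_gap: 51.3
grip_force: 0.0
```

```bash
python3 -c "
from h import *
plan(607,306,140,84.6)"
```

```text
t 12.5 pos [ 634.8 -238.2  182.8] rpy [-180.    -0.    84.8] gap 51.3
rot total [-0.    -0.     0.004] 1 rows of [-0.0004 -0.0003  0.0038] | shift [539.2 -78.9  42.8] 13 rows of [41.5 -6.1  3.3]
```

Emit:
apply_moves(
  targets=[
    [41.5,-6,3,0,0,0.004,0.4],
    [41.5,-6,3,0,0,0,0.4],
    [41.5,-6,3,0,0,0,0.4],
    [41.5,-6,3,0,0,0,0.4],
    [41.5,-6,3,0,0,0,0.4],
    [41.5,-6,3,0,0,0,0.4],
    [41.5,-6,3,0,0,0,0.4],
    [41.5,-6,3,0,0,0,0.4],
    [41.5,-6,3,0,0,0,0.4],
    [41.5,-6,3,0,0,0,0.4],
    [41.5,-6,3,0,0,0,0.4],
    [41.5,-6,3,0,0,0,0.4],
    [41.5,-6,3,0,0,0,0.4],
    [0,0,0,0,0,0,0.4],
    [0,0,0,0,0,0,0.4],
  ],
)

```text
time: 14.38
tool_pos: [608.6, 305.7, 143.8]
tcp_rot: [-180.0, 0.0, 84.7]
ft_force: [-0.7, -0.0, -0.4]
finger_gap: 51.1
grip_force: 0.0
```

```bash
python3 -c "
from h import *
plan(607,306,55,84.6)
s=snap('side','s3');t=snap('top','t3')
i=lambda a:cv2.resize(a,None,fx=3,fy=3,interpolation=2)
q=w2p('side',[[607,306,80]])[0].astype(int);print(q)
a=i(s[q[1]-70:q[1]+70,q[0]-60:q[0]+60]); b=i(t[140:280,180:320])
cv2.imwrite('pics/m3.png',np.hstack([a,b])[:,:,::-1])"
```

```text
t 14.375 pos [608.6 305.7 143.8] rpy [-180.     0.    84.7] gap 51.1
rot total [-0.     0.001  0.002] 1 rows of [-0.0003  0.0006  0.0016] | shift [ 0.2 -1.6 88.8] 2 rows of [ 0.1 -0.8 44.4]
[271 162]
```

View pics/m3.png

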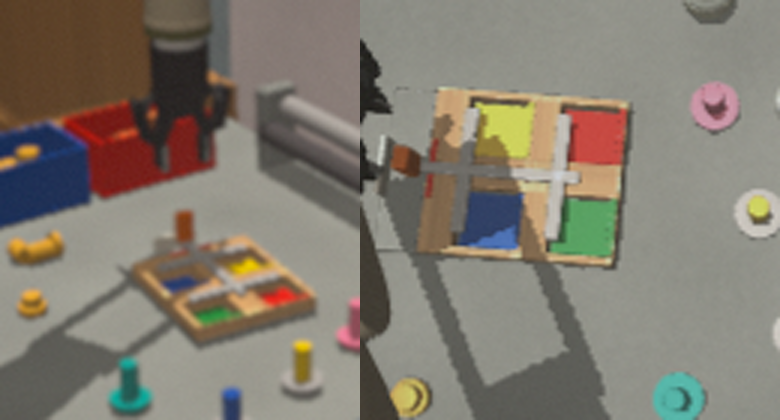

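The gripper stands above the orange grip (side crop (183,225)). The white stripe crosspiece is low, at the grip's base, so I grip across x at TCP height 55.

Emit:
apply_moves(
  targets=[
    [0,-1,30,0,0,0,0.4],
    [0,0,30,0,0,0,0.4],
    [0,0,28,0,0,0,0.4],
    [0,0,0,0,0,0,0.4],
    [0,0,0,0,0,0,0.9],
    [0,0,0,0,0,0,0.9],
    [0,0,0,0,0,0,0.9],
    [0,0,0,0,0,0,0.9],
    [8,0,0,0,0,0,0.9],
    [8,0,0,0,0,0,0.9],
    [8,0,0,0,0,0,0.9],
    [3,0,0,0,0,0,0.9],
    [0,0,0,0,0,0,0.9],
  ],
)

```text
time: 16.1
tool_pos: [610.2, 334.1, 58.4]
tcp_rot: [180.0, -0.1, 84.5]
ft_force: [-7.2, 2.0, 3.6]
finger_gap: 23.4
grip_force: 30.8
```

Emit:
apply_moves(
  targets=[
    [2,0,0,0,0,0,0.9],
    [2,0,0,0,0,0,0.9],
    [2,0,0,0,0,0,0.9],
    [0,0,0,0,0,0,0.9],
  ],
)

```text
time: 16.6
tool_pos: [610.4, 335.9, 58.3]
tcp_rot: [-179.9, 0.3, 84.5]
ft_force: [-12.0, -15.8, 11.5]
finger_gap: 23.0
grip_force: 31.8
```

The bar is against its open stop. Release, lift and look for the heads again.

Emit:
apply_moves(
  targets=[
    [0,0,0,0,0,0,0.4],
    [0,0,0,0,0,0,0.4],
    [0,0,0,0,0,0,0.4],
    [0,0,-40,0,0,0,0.4],
    [0,0,-40,0,0,0,0.4],
    [0,0,-30,0,0,0,0.4],
    [0,0,0,0,0,0,0.4],
  ],
)

```text
time: 17.48
tool_pos: [613.0, 340.0, 170.6]
tcp_rot: [179.6, -0.2, 84.5]
ft_force: [0.2, 0.0, -0.4]
finger_gap: 50.9
grip_force: 0.0
```

```bash
cat >> h.py <<'E'
LH={'yellow':((22,110,80),(34,255,255)),'blue':((100,110,60),(125,255,255)),'green':((55,90,40),(80,255,255))}
def heads(im):
    """candidate heads: colour blobs of 15..60 px on the bench outside the rack; fitted grip centre"""
    hsv=cv2.cvtColor(im,cv2.COLOR_RGB2HSV)
    for k,(lo,hi) in LH.items():
        n,_,st,ce=cv2.connectedComponentsWithStats(cv2.inRange(hsv,lo,hi))
        for i in range(1,n):
            u,v=ce[i]
            if 15<=st[i,4]<=70 and 140<v<300 and 180<u<440: print(k,ce[i].round(1),st[i,4],p2w('top',[ce[i]],50)[0,:2].round(1))
E
python3 -c "
from h import *
t=snap('top','t4');heads(t)
plan(553.5,-38.5,150,84.6)
c=p2w('top',[[228,199]],30)[0]
cv2.imwrite('pics/or4.png',ortho(t,'top',c[0]-110,c[0]+110,c[1]-150,c[1]+150,30,2)[:,:,::-1])"
```

```text
yellow [312.5 209.3] 41 [552.8 -38.7]
blue [325.8 250.3] 36 [431.2 -74.5]
green [375.1 180. ] 41 [ 637.  -229.1]
green [375.9 253.9] 39 [ 417.5 -219.4]
t 17.525 pos [611.9 339.4 167.9] rpy [ 1.798e+02 -1.000e-01  8.450e+01] gap 51.5
rot total [ 0.003 -0.002 -0.002] 1 rows of [ 0.003  -0.0018 -0.0015] | shift [-381.7  -22.6   17.9] 9 rows of [-42.4  -2.5   2. ]
```

View pics/or4.png

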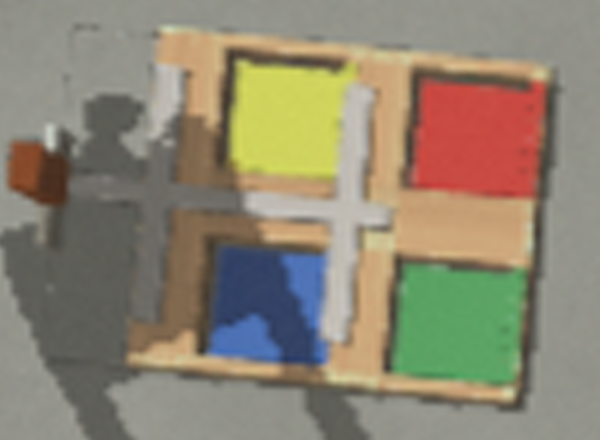

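The bar is fully open and all slots are empty, with all three heads unmoved. Slot targets: yellow (646,226), blue (552.5,234.5), green (544,141). I pick yellow (312,209), the steel-cone one.

Emit:
apply_moves(
  targets=[
    [-42.4,-2.5,2,0,0,0,0.4],
    [-42.4,-2.5,2,0,0,0,0.4],
    [-42.4,-2.5,2,0,0,0,0.4],
    [-42.4,-2.5,2,0,0,0,0.4],
    [-42.4,-2.5,2,0,0,0,0.4],
    [-42.4,-2.5,2,0,0,0,0.4],
    [-42.4,-2.5,2,0,0,0,0.4],
    [-42.4,-2.5,2,0,0,0,0.4],
    [-42.4,-2.5,2,0,0,0,0.4],
    [0,0,0,0,0,0,0.4],
    [0,0,0,0,0,0,0.4],
  ],
)

```text
time: 18.9
tool_pos: [551.3, -38.4, 146.8]
tcp_rot: [-179.9, -0.0, 84.5]
ft_force: [-0.4, -0.1, 0.4]
finger_gap: 51.1
grip_force: 0.0
```

```bash
python3 -c "
from h import *
plan(553.3,-38.6,31,84.6,30)"
```

```text
t 18.9 pos [551.3 -38.4 146.8] rpy [-179.9   -0.    84.5] gap 51.1
rot total [-0.002 -0.001 -0.002] 1 rows of [-0.002  -0.0006 -0.0023] | shift [  0.    2.  115.8] 4 rows of [ 0.   0.5 28.9]
```

Emit:
apply_moves(
  targets=[
    [0,2,29,0,0,0,0.4],
    [0,0,29,0,0,0,0.4],
    [0,0,29,0,0,0,0.4],
    [0,0,28,0,0,0,0.4],
    [0,0,0,0,0,0,0.4],
    [0,0,0,0,0,0,0.9],
    [0,0,0,0,0,0,0.9],
    [0,0,0,0,0,0,0.9],
    [0,0,0,0,0,0,0.9],
    [0,0,-40,0,0,0,0.9],
    [0,0,-40,0,0,0,0.9],
    [0,0,-30,0,0,0,0.9],
    [0,0,0,0,0,0,0.9],
  ],
  force=50,
)

```text
time: 20.52
tool_pos: [555.9, -39.5, 145.9]
tcp_rot: [179.7, 0.0, 84.5]
ft_force: [0.6, -0.2, -2.3]
finger_gap: 20.3
grip_force: 49.7
```

```bash
python3 -c "
from h import *
plan(646,226,141,84.6)"
```

```text
t 20.525 pos [555.9 -39.5 145.9] rpy [179.7   0.   84.5] gap 20.3
rot total [ 0.006  0.    -0.002] 1 rows of [ 0.0057  0.0005 -0.0019] | shift [272.8  64.7   4.9] 7 rows of [39.   9.2  0.7]
```

Emit:
apply_moves(
  targets=[
    [39,9,0,0,0,0,0.9],
    [39,9,0,0,0,0,0.9],
    [39,9,1,0,0,0,0.9],
    [39,9,1,0,0,0,0.9],
    [39,9,1,0,0,0,0.9],
    [39,9,1,0,0,0,0.9],
    [39,9,1,0,0,0,0.9],
    [0,0,0,0,0,0,0.9],
    [0,0,0,0,0,0,0.9],
    [0,0,0,0,0,0,0.9],
  ],
)

```text
time: 21.78
tool_pos: [642.3, 225.4, 137.0]
tcp_rot: [-179.9, 0.0, 84.4]
ft_force: [0.3, 0.5, -2.1]
finger_gap: 20.4
grip_force: 49.7
```

```bash
python3 -c "
from h import *
plan(646,226,46,84.6,30);t=snap('top','t5');heads(t);print(sensors.sense()['ft_force'])"
```

```text
t 21.775 pos [642.3 225.4 137. ] rpy [-179.9    0.    84.4] gap 20.4
rot total [-0.001  0.001 -0.003] 1 rows of [-0.0014  0.0008 -0.0028] | shift [ 0.9  3.6 91. ] 4 rows of [ 0.2  0.9 22.8]
yellow [217.  173.5] 30 [669.4 246.5]
blue [325.8 250.3] 36 [431.2 -74.5]
green [375.1 180. ] 41 [ 637.  -229.1]
green [376.  253.9] 39 [ 417.4 -219.7]
[-0.1915759   0.60337246 -2.77667593]
```

Emit:
apply_moves(
  targets=[
    [1,3.5,23,0,0,0,0.9],
    [0,0,23,0,0,0,0.9],
    [0,0,23,0,0,0,0.9],
    [0,0,12,0,0,0,0.9],
    [0,0,8,0,0,0,0.9],
    [0,0,0,0,0,0,0.9],
    [0,0,0,0,0,0,0.9],
  ],
)

```text
time: 22.7
tool_pos: [647.2, 227.5, 50.2]
tcp_rot: [179.9, -0.0, 84.5]
ft_force: [-0.4, 0.3, -2.9]
finger_gap: 20.3
grip_force: 49.9
```

Emit:
apply_moves(
  targets=[
    [0,0,3,0,0,0,0.9],
    [0,0,0,0,0,0,0.9],
    [0,0,0,0,0,0,0.5],
    [0,0,0,0,0,0,0.5],
    [0,0,0,0,0,0,0.5],
    [0,0,-30,0,0,0,0.4],
    [0,0,-40,0,0,0,0.4],
    [0,0,-40,0,0,0,0.4],
    [0,0,0,0,0,0,0.4],
  ],
)

```text
time: 23.82
tool_pos: [649.3, 228.1, 161.8]
tcp_rot: [179.5, -0.2, 84.5]
ft_force: [-0.1, 0.2, 0.4]
finger_gap: 51.1
grip_force: 0.0
```

```bash
python3 -c "
from h import *
plan(431.3,-74.5,150,84.6)"
```

```text
t 23.825 pos [649.3 228.1 161.8] rpy [179.5  -0.2  84.5] gap 51.1
rot total [ 0.008 -0.003 -0.002] 1 rows of [ 0.0082 -0.0031 -0.0017] | shift [-321.8 -188.5   11.8] 9 rows of [-35.8 -20.9   1.3]
```

Emit:
apply_moves(
  targets=[
    [-36,-21,1,0,0,0,0.4],
    [-36,-21,1,0,0,0,0.4],
    [-36,-21,1,0,0,0,0.4],
    [-36,-21,1,0,0,0,0.4],
    [-36,-21,1,0,0,0,0.4],
    [-36,-21,1,0,0,0,0.4],
    [-36,-21,1,0,0,0,0.4],
    [-36,-21,1,0,0,0,0.4],
    [-34,-20,1,0,0,0,0.4],
    [0,0,0,0,0,0,0.4],
    [0,0,0,0,0,0,0.4],
    [0,0,0,0,0,0,0.4],
  ],
)

```text
time: 25.32
tool_pos: [428.8, -74.5, 146.9]
tcp_rot: [-180.0, -0.0, 84.6]
ft_force: [-1.0, -0.2, 0.1]
finger_gap: 51.3
grip_force: 0.0
```

```bash
python3 -c "
from h import *
plan(431.3,-74.5,31,84.6,30);t=snap('top','t6');heads(t)
s=snap('side','s6')
i=lambda a:cv2.resize(a,None,fx=3,fy=3,interpolation=2)
cv2.imwrite('pics/m6.png',np.hstack([i(s[140:290,220:345]),i(t[140:290,180:315])])[:,:,::-1])"
```

```text
t 25.325 pos [428.8 -74.5 146.9] rpy [-180.    -0.    84.6] gap 51.3
rot total [-0.    -0.    -0.001] 1 rows of [-0.0001 -0.0003 -0.0008] | shift [  0.3   2.5 115.9] 4 rows of [ 0.1  0.6 29. ]
yellow [222.1 179.6] 67 [650.1 231. ]
yellow [232.8 182.6] 56 [640.2 198.6]
yellow [218.8 189.8] 19 [618.9 240.1]
blue [390.8 221.2] 54 [ 511.5 -268.5]
green [375.1 180. ] 41 [ 637.  -229.1]
green [376.8 254.2] 26 [ 416.4 -222.1]
```

View pics/m6.png

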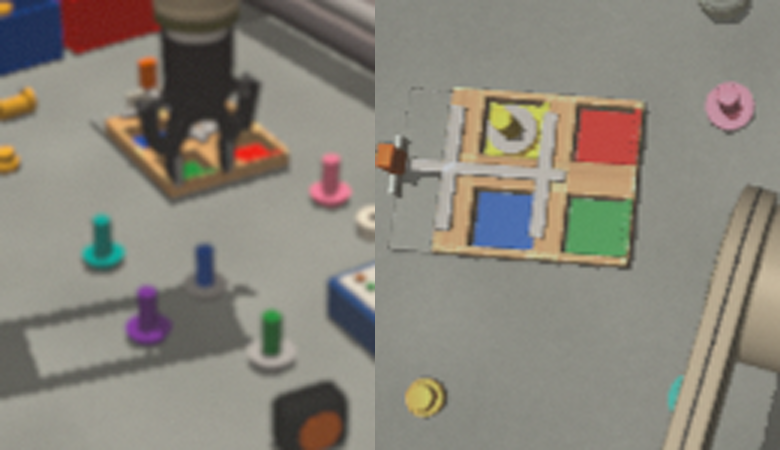

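Yellow stands upright in its slot, centred at (513,127) of the right crop. Blue is still in place below the gripper, at (205,262) in the side crop, so I pick it.

Emit:
apply_moves(
  targets=[
    [0,2.5,29,0,0,0,0.4],
    [0,0,29,0,0,0,0.4],
    [0,0,29,0,0,0,0.4],
    [0,0,28,0,0,0,0.4],
    [0,0,0,0,0,0,0.4],
    [0,0,0,0,0,0,0.9],
    [0,0,0,0,0,0,0.9],
    [0,0,0,0,0,0,0.9],
    [0,0,0,0,0,0,0.9],
    [0,0,-40,0,0,0,0.9],
    [0,0,-40,0,0,0,0.9],
    [0,0,-30,0,0,0,0.9],
    [0,0,0,0,0,0,0.9],
  ],
)

```text
time: 27.05
tool_pos: [432.8, -76.1, 144.8]
tcp_rot: [179.7, 0.1, 84.5]
ft_force: [0.1, -0.2, -3.7]
finger_gap: 20.3
grip_force: 49.8
```

```bash
python3 -c "
from h import *
plan(552.5,234.5,141,84.6)"
```

```text
t 27.05 pos [432.8 -76.1 144.8] rpy [1.797e+02 1.000e-01 8.450e+01] gap 20.3
rot total [ 0.006  0.001 -0.002] 1 rows of [ 0.0057  0.0011 -0.0018] | shift [320.5  89.9   3.8] 8 rows of [40.1 11.2  0.5]
```

Emit:
apply_moves(
  targets=[
    [40,11,0,0,0,0,0.9],
    [40,11,0,0,0,0,0.9],
    [40,11,0,0,0,0,0.9],
    [40,11,0,0,0,0,0.9],
    [40,11,0,0,0,0,0.9],
    [40,11,0,0,0,0,0.9],
    [40,11,0,0,0,0,0.9],
    [40,12,0,0,0,0,0.9],
    [0,0,0,0,0,0,0.9],
    [0,0,0,0,0,0,0.9],
    [0,0,0,0,0,0,0.9],
  ],
)

```text
time: 28.42
tool_pos: [549.5, 233.5, 141.1]
tcp_rot: [-179.9, 0.0, 84.4]
ft_force: [0.4, 0.1, -2.9]
finger_gap: 20.5
grip_force: 49.8
```

```bash
python3 -c "
from h import *
plan(552.5,234.5,48,84.6,30);t=snap('top','t7');heads(t);print(sensors.sense()['ft_force'])"
```

```text
t 28.425 pos [549.5 233.5 141.1] rpy [-179.9    0.    84.4] gap 20.5
rot total [-0.001  0.001 -0.003] 1 rows of [-0.0013  0.0008 -0.0026] | shift [ 1.3  2.9 93.1] 4 rows of [ 0.3  0.7 23.3]
yellow [222.1 179.5] 70 [650.3 230.8]
yellow [232.9 182.5] 59 [640.3 198.5]
yellow [218.8 189.8] 19 [618.9 240.1]
green [375.1 180. ] 42 [ 637.1 -229.2]
green [376.  253.9] 39 [ 417.4 -219.7]
[ 0.32221253  0.17616714 -2.38151435]
```

Emit:
apply_moves(
  targets=[
    [1,3,23,0,0,0,0.9],
    [0,0,23,0,0,0,0.9],
    [0,0,23,0,0,0,0.9],
    [0,0,14,0,0,0,0.9],
    [0,0,10,0,0,0,0.9],
    [0,0,0,0,0,0,0.9],
    [0,0,0,0,0,0,0.9],
  ],
)

```text
time: 29.35
tool_pos: [553.9, 235.4, 50.0]
tcp_rot: [179.9, -0.0, 84.5]
ft_force: [0.8, -0.9, -3.5]
finger_gap: 20.0
grip_force: 49.9
```

Emit:
apply_moves(
  targets=[
    [0,0,3,0,0,0,0.9],
    [0,0,0,0,0,0,0.9],
    [0,0,0,0,0,0,0.5],
    [0,0,0,0,0,0,0.5],
    [0,0,0,0,0,0,0.5],
    [0,0,-30,0,0,0,0.4],
    [0,0,-40,0,0,0,0.4],
    [0,0,-40,0,0,0,0.4],
    [0,0,0,0,0,0,0.4],
  ],
)

```text
time: 30.48
tool_pos: [556.1, 236.2, 161.2]
tcp_rot: [179.6, -0.2, 84.5]
ft_force: [-0.1, 0.8, -0.1]
finger_gap: 51.0
grip_force: 0.0
```

```bash
python3 -c "
from h import *
plan(417.7,-219.7,150,84.6)"
```

```text
t 30.475 pos [556.1 236.2 161.2] rpy [179.6  -0.2  84.5] gap 51.0
rot total [ 0.008 -0.003 -0.002] 1 rows of [ 0.0076 -0.0034 -0.0017] | shift [-466.9  -94.8   11.2] 11 rows of [-42.4  -8.6   1. ]
```

Emit:
apply_moves(
  targets=[
    [-42.5,-8.5,1,0,0,0,0.4],
    [-42.5,-8.5,1,0,0,0,0.4],
    [-42.5,-8.5,1,0,0,0,0.4],
    [-42.5,-8.5,1,0,0,0,0.4],
    [-42.5,-8.5,1,0,0,0,0.4],
    [-42.5,-8.5,1,0,0,0,0.4],
    [-42.5,-8.5,1,0,0,0,0.4],
    [-42.5,-8.5,1,0,0,0,0.4],
    [-42.5,-8.5,1,0,0,0,0.4],
    [-42.5,-8.5,1,0,0,0,0.4],
    [-42,-8.5,1,0,0,0,0.4],
    [0,0,0,0,0,0,0.4],
    [0,0,0,0,0,0,0.4],
    [0,0,0,0,0,0,0.4],
  ],
)

```text
time: 32.22
tool_pos: [415.6, -219.6, 144.8]
tcp_rot: [-180.0, -0.0, 84.6]
ft_force: [-1.2, 0.1, 0.1]
finger_gap: 51.4
grip_force: 0.0
```

```bash
python3 -c "
from h import *
plan(417.7,-219.7,31,84.6,30);t=snap('top','t8')
s=snap('side','s8')
i=lambda a:cv2.resize(a,None,fx=3,fy=3,interpolation=2)
cv2.imwrite('pics/m8.png',np.hstack([i(s[150:300,220:345]),i(t[140:290,180:315])])[:,:,::-1])"
```

```text
t 32.225 pos [ 415.6 -219.6  144.8] rpy [-180.    -0.    84.6] gap 51.4
rot total [-0.    -0.001 -0.001] 1 rows of [-0.0003 -0.0005 -0.0005] | shift [1.000e-01 2.100e+00 1.138e+02] 4 rows of [ 0.   0.5 28.4]
```

View pics/m8.png

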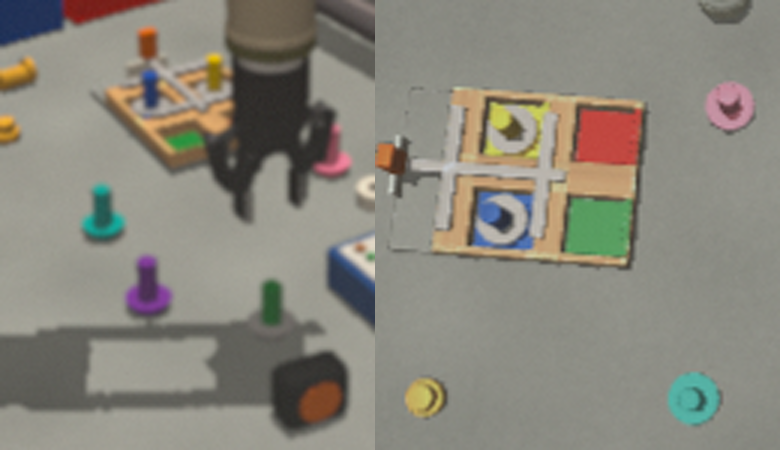

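Blue (500,218) and yellow stand in their slots, and green (271,305 in the side crop) has not moved. I pick green.

Emit:
apply_moves(
  targets=[
    [0,2,29,0,0,0,0.4],
    [0,0,29,0,0,0,0.4],
    [0,0,28,0,0,0,0.4],
    [0,0,27,0,0,0,0.4],
    [0,0,0,0,0,0,0.4],
    [0,0,0,0,0,0,0.9],
    [0,0,0,0,0,0,0.9],
    [0,0,0,0,0,0,0.9],
    [0,0,0,0,0,0,0.9],
    [0,0,-40,0,0,0,0.9],
    [0,0,-40,0,0,0,0.9],
    [0,0,-30,0,0,0,0.9],
    [0,0,0,0,0,0,0.9],
  ],
)

```text
time: 33.95
tool_pos: [419.1, -222.1, 145.1]
tcp_rot: [179.7, 0.2, 84.5]
ft_force: [-0.1, 0.6, -2.7]
finger_gap: 20.1
grip_force: 49.5
```

```bash
python3 -c "
from h import *
plan(544,141,141,84.6)"
```

```text
t 33.95 pos [ 419.1 -222.1  145.1] rpy [179.7   0.2  84.5] gap 20.1
rot total [ 0.005  0.003 -0.002] 1 rows of [ 0.0052  0.0029 -0.0019] | shift [373.2  90.2   4.1] 9 rows of [41.5 10.   0.5]
```

Emit:
apply_moves(
  targets=[
    [41.5,10,0,0,0,0,0.9],
    [41.5,10,0,0,0,0,0.9],
    [41.5,10,0,0,0,0,0.9],
    [41.5,10,0,0,0,0,0.9],
    [41.5,10,0,0,0,0,0.9],
    [41.5,10,0,0,0,0,0.9],
    [41.5,10,0,0,0,0,0.9],
    [41.5,10,0,0,0,0,0.9],
    [41.5,10,0,0,0,0,0.9],
    [0,0,0,0,0,0,0.9],
    [0,0,0,0,0,0,0.9],
    [0,0,0,0,0,0,0.9],
  ],
)

```text
time: 35.45
tool_pos: [542.2, 141.3, 141.2]
tcp_rot: [-179.9, 0.0, 84.4]
ft_force: [-0.4, -1.1, -1.6]
finger_gap: 20.5
grip_force: 49.4
```

```bash
python3 -c "
from h import *
plan(544,141,47,84.6,30);t=snap('top','t9');heads(t);print(sensors.sense()['ft_force'])"
```

```text
t 35.45 pos [542.2 141.3 141.2] rpy [-179.9    0.    84.4] gap 20.5
rot total [-0.001  0.001 -0.003] 1 rows of [-0.0013  0.0006 -0.0028] | shift [-0.1  1.8 94.2] 4 rows of [-0.   0.5 23.6]
blue [214.7 219.9] 15 [528.5 250.2]
blue [227.  221.1] 15 [524.  213.9]
green [375.1 180. ] 41 [ 637.  -229.1]
[-0.50682561  0.02344225 -0.07354206]
```

Emit:
apply_moves(
  targets=[
    [0,2,23,0,0,0,0.9],
    [0,0,23,0,0,0,0.9],
    [0,0,23,0,0,0,0.9],
    [0,0,14,0,0,0,0.9],
    [0,0,10,0,0,0,0.9],
    [0,0,0,0,0,0,0.9],
    [0,0,3,0,0,0,0.9],
    [0,0,0,0,0,0,0.9],
  ],
)

```text
time: 36.5
tool_pos: [545.2, 142.2, 46.6]
tcp_rot: [180.0, -0.0, 84.5]
ft_force: [0.6, 1.1, -2.4]
finger_gap: 20.4
grip_force: 49.5
```

Release and lift, then go on towards the lock grip at its open position (about (610,336)).

Emit:
apply_moves(
  targets=[
    [0,0,0,0,0,0,0.5],
    [0,0,0,0,0,0,0.5],
    [0,0,0,0,0,0,0.5],
    [0,0,-30,0,0,0,0.4],
    [0,0,-40,0,0,0,0.4],
    [0,0,-40,0,0,0,0.4],
    [0,0,0,0,0,0,0.4],
    [0,0,0,0,0,0,0.4],
    [0,0,0,0,0,0,0.4],
  ],
)

```text
time: 37.62
tool_pos: [543.7, 141.9, 154.3]
tcp_rot: [-179.8, 0.0, 84.5]
ft_force: [-0.1, -0.1, -0.1]
finger_gap: 51.4
grip_force: 0.0
```

```bash
python3 -c "
from h import *
plan(609.5,335.5,145,84.6)"
```

```text
t 37.625 pos [543.7 141.9 154.3] rpy [-179.8    0.    84.5] gap 51.4
rot total [-0.003  0.001 -0.002] 1 rows of [-0.0028  0.0007 -0.0018] | shift [198.9  47.3   9.3] 5 rows of [39.8  9.5  1.9]
```

Emit:
apply_moves(
  targets=[
    [40,9.5,1,0,0,0,0.4],
    [40,9.5,1,0,0,0,0.4],
    [40,9.5,1,0,0,0,0.4],
    [40,9.5,1,0,0,0,0.4],
    [39,9.5,1,0,0,0,0.4],
    [0,0,0,0,0,0,0.4],
    [0,0,0,0,0,0,0.4],
    [0,0,0,0,0,0,0.4],
  ],
)

```text
time: 38.62
tool_pos: [610.9, 334.5, 150.7]
tcp_rot: [-180.0, 0.0, 84.4]
ft_force: [0.1, -0.2, 0.1]
finger_gap: 51.3
grip_force: 0.0
```

```bash
python3 -c "
from h import *
plan(609.5,335.5,57,84.6);t=snap('top','t10');s=snap('side')
i=lambda a:cv2.resize(a,None,fx=3,fy=3,interpolation=2)
cv2.imwrite('pics/m10.png',np.hstack([i(s[130:280,220:345]),i(t[140:290,180:315])])[:,:,::-1])"
```

```text
t 38.625 pos [610.9 334.5 150.7] rpy [-180.     0.    84.4] gap 51.3
rot total [-0.001  0.001 -0.003] 1 rows of [-0.0006  0.0006 -0.0027] | shift [ 0.8 -1.5 93.7] 3 rows of [ 0.3 -0.5 31.2]
```

View pics/m10.png

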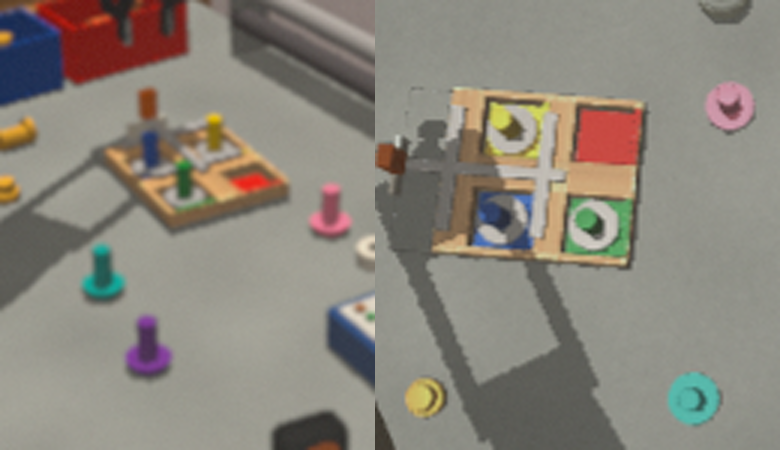

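All three heads stand upright in their own slots: yellow (510,127), blue (500,218) and green (593,225). The red slot is empty and there is no red head on the bench. I grip the bar and slide it home.

Emit:
apply_moves(
  targets=[
    [1,-1,31,0,0,0,0.4],
    [0,0,31,0,0,0,0.4],
    [0,0,30,0,0,0,0.4],
    [0,0,0,0,0,0,0.4],
    [0,0,0,0,0,0,0.9],
    [0,0,0,0,0,0,0.9],
    [0,0,0,0,0,0,0.9],
    [0,0,0,0,0,0,0.9],
    [-8,0,0,0,0,0,0.9],
    [-8,0,0,0,0,0,0.9],
    [-8,0,0,0,0,0,0.9],
    [-4,0,0,0,0,0,0.9],
    [-2,0,0,0,0,0,0.9],
    [0,0,0,0,0,0,0.9],
  ],
  force=40,
)

```text
time: 40.48
tool_pos: [607.5, 307.7, 61.7]
tcp_rot: [179.9, -0.1, 84.5]
ft_force: [-6.2, 1.1, 5.2]
finger_gap: 23.0
grip_force: 40.0
```

Emit:
apply_moves(
  targets=[
    [-2,0,0,0,0,0,0.9],
    [-2,0,0,0,0,0,0.9],
    [-2,0,0,0,0,0,0.9],
    [0,0,0,0,0,0,0.9],
  ],
)

```text
time: 40.98
tool_pos: [607.4, 307.1, 61.9]
tcp_rot: [179.8, -0.6, 84.6]
ft_force: [-0.7, 23.5, -4.2]
finger_gap: 23.1
grip_force: 39.7
```

It is at the stop (23.5 N). Release, retreat and check.

Emit:
apply_moves(
  targets=[
    [0,0,0,0,0,0,0.4],
    [0,0,0,0,0,0,0.4],
    [0,0,0,0,0,0,0.4],
    [0,0,-40,0,0,0,0.4],
    [0,0,-40,0,0,0,0.4],
    [0,0,-40,0,0,0,0.4],
    [-40,50,-20,0,0,0,0.4],
    [-40,-50,-20,0,0,0,0.4],
    [-50,-50,0,0,0,0,0.4],
    [-50,-50,0,0,0,0,0.4],
    [-50,-50,0,0,0,0,0.4],
    [-50,0,0,0,0,0,0.4],
    [-50,0,0,0,0,0,0.4],
    [-50,0,0,0,0,0,0.4],
    [0,0,0,0,0,0,0.4],
    [0,0,0,0,0,0,0.4],
  ],
)

```text
time: 42.98
tool_pos: [440.6, -42.0, 216.5]
tcp_rot: [180.0, -0.0, 84.4]
ft_force: [0.3, 0.5, -0.6]
finger_gap: 51.0
grip_force: 0.0
```

```bash
python3 -c "
from h import *
t=snap('top','t11');s=snap('side');t0=cv2.imread('pics/t0.png')[:,:,::-1]
i=lambda a,w,h:cv2.resize(a,(w,h),interpolation=2)
R1=np.hstack([i(t[160:240,180:280],400,320),i(t0[160:240,180:280],400,320)])
R2=np.hstack([i(t[160:230,355:435],320,280),i(s[140:220,220:345],440,280),np.zeros((280,40,3),np.uint8)])
cv2.imwrite('pics/m11.png',np.vstack([R1,R2])[:,:,::-1])
def og(im):
    h=cv2.cvtColor(np.ascontiguousarray(im[180:210,180:208]),cv2.COLOR_RGB2HSV);m=cv2.inRange(h,(3,150,60),(14,255,255));y,x=np.nonzero(m);print(len(x),x.mean()+180,y.mean()+180)
og(t);og(t0)"
```

```text
51 195.41176470588235 192.31372549019608
52 195.67307692307693 192.6346153846154
```

View pics/m11.png

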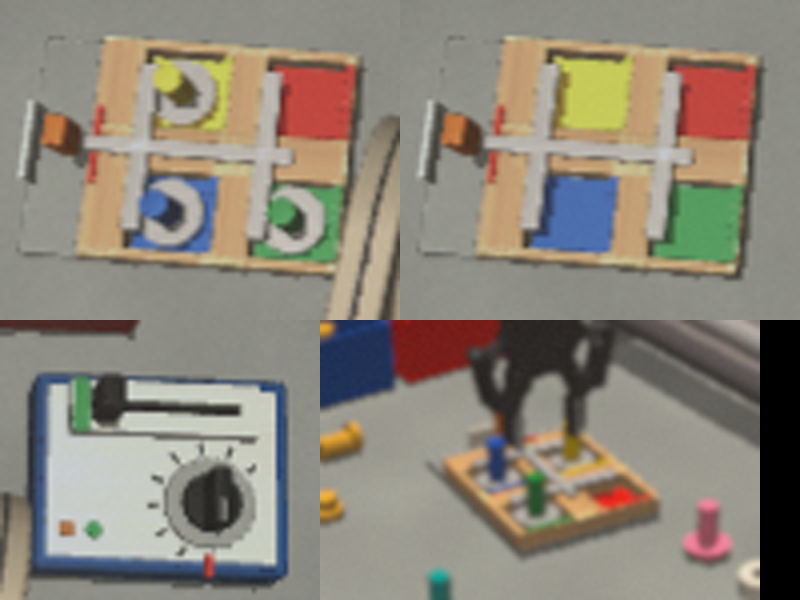

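The grip is within about 0.3 px (under 1 mm) of its original locked position, with the bar at the red stripe. The heads stand upright, the dial points at the red mark, and the slide is at the green end. Handing in.

```bash
python3 -c "
from h import *
print(r.hand_in())"
```

```text
the job is handed in; nothing more can be done
None
```

The job is handed in (no verdict was returned): dial off, then size slide at its green-end stop, the yellow, blue and green heads upright in their own slots (no red head seen on the bench), and the lock bar back at its red-stripe stop.

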